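# Clamp the red-scarfed wooden figure in the sprung holder

### The arm

A 6-joint arm with a two-finger parallel gripper is mounted at the origin on the work surface. World frame = base frame: x ahead of the robot, y to its left, z up, the work surface at z = 0. Lengths are in m, angles in rad, forces in N, time in s.
With the tool pointing down it reaches from about 0.35 to 0.975 m from the base axis. Payload 4.9 kg.
Tool frame: the origin (TCP) lies midway between the tips of the shut fingers; the grasp point (between the pads) lies behind it (manip.grasp_offset is the y of the grasp point in the tool frame, in m); y points along the fingers, z is the direction in which the jaws open and shut, and the axes are right-handed (so a half turn about y gives the same grasp; the last joint's range is limited). The gripper opens to 85 mm and grips with 20 to 120 N. Pads are 22 mm wide; open, the fingers measure 114 mm over their backs; the gripper's body (76 mm by 85 mm) begins 54 mm behind the grasp point. The pads swing forward as they close: fully open they stand 13 mm farther back than shut.
Start: joints at [1.151, 0.053, 1.613, -0, 1.476, -0.119], TCP at [0.185, 0.597, 0.231] pointing down, gripper open.
Joint ranges: [-3.01, 3.01], [-1.01, 2.22], [0.06, 2.58], [-1.02, 4.17], [0.09, 2.62], [-3.14, 3.14]. Speed limits (rad/s): [2.57, 2.57, 3.14, 3.14, 3.14, 3.14].

### API

Orientations are given as a unit quaternion [w, x, y, z].
In Python, from plant import manip gives the robot as it stands. The module is installed in compiled form; this text tells all that it offers.
- The arm moves only by the shell command python3 -m jog 'ROWS'. ROWS is a JSON object of lists of equal length, an entry for each row: "offset": the shift along the world's x, y, z in units of 50 mm (1.0 is 50 mm), a list of three; "angular": the turn, a rotation vector about the world's x, y, z in units of 6 degrees (1.0 is 6 degrees), a list of three; "jaw": the finger opening in mm, from 0 to 85.4. In form: {"offset": [[tx, ty, tz], ...], "angular": [[ax, ay, az], ...], "jaw": [jaw, ...]}. A call has 1 to 12 rows; each row shifts and turns the commanded pose from where the row before left it; what a row does not reach is not made up. A row lasts 1/10 s, in which the tool goes at most 50 mm and 8.59 degrees, less where a joint would pass 70% of its speed; a pose out of reach is approached as far as the arm can. A call is refused whole if a number of a shift passes 1 or a number of a turn 1, either way. A call with a gripper value outside its range is refused whole. The fingers move at their own pace and stop on an object; the grip force is fixed at half the most. Time passes only in rows, so rows that do not move let the fingers close. It gives the time, the measured TCP pose, the force and the opening at its end, in the units of the state.
- manip.state(): the state, without advancing time (a new reading comes with each control period).
- manip.grab_frame(name): name is "side" or "top" or "wrist"; returns the picture (420x560x3 uint8, blue, green, red); there is no depth.
- manip.camera_model(name): a dict with "fx", "fy", "cx", "cy" (pixels), "rvec" (rotation vector, rad) and "tvec" (3), from world to camera coordinates, as OpenCV has them; the wrist camera has in their place "mount" (4x4, takes a point from camera to tool coordinates, whose origin is the TCP and whose axes are the tool frame's). Camera axes: x right, y down, z forward; pixel columns grow to the right and rows downward; lengths in m; the calibration is good to about 2 mm. The wrist camera is an equidistant fisheye: a pixel r from the principal point sees the ray r / f radians off the axis. A picture is of the moment at which its call begins: read the wrist's pose just before it. camera_model takes no time and is no camera call.
- manip.job_done(): hands the job in, once; it reports no verdict.
The state is a dict: "time": time; "joint_pos": joint angles; "joint_vel": joint speeds; "joint_efforts": joint torques, N m; "tool_pos": TCP position; "tool_rot": TCP orientation; "contact_force": force on the tool from outside, world axes, zero at the start; "ft_torque": the same for the moment, N m; "gripper_width": opening from 0.0 (shut) to 1.0 (fully open).
Only numpy, scipy, OpenCV 4.12 (cv2) and the standard library are available. Lean on these libraries where they do the work, as an engineer would, in place of code of your own. Each camera call takes 0.05 s, during which the arm holds its last target.

### The job

Take the wooden figure with the red headscarf and press it upright, foot first, into the sprung holder with the orange jaws until its foot is fully home on the plate and the jaws have snapped shut round its ankle. Keep hold of it until they have, then let go. Leave the figure with the blue headscarf standing where it is.

Things in the scene. Friction and masses are not known exactly. Their poses are not given: they have to be found in the camera images.
- figure_red: Turned beech figure, upright and round about z, 112 mm tall, 60 g, red ball head and red collar. Origin: centre of its underside. Heights and diameters in mm: foot 22 at the bottom, 28 at 5 to 9; thin ankle 16 at 14 to 36; body 30 at 41 to 86; head 26 up to 112. Grip the body with the pads' middle about 70 mm up, so that the fingertips stay above the holder's jaws.
- figure_blue: The same figure with a blue head and blue collar, standing elsewhere; not wanted, it stays where it stands. Origin: centre of its underside.
- holder_seat (a point): Bright disc, the seat for the figure's underside, 18 mm above the table on a fixed dark base plate, 70 x 150 mm (x, y), yawed up to 0.4 rad. Two orange jaws face each other along its y: 24 mm wide, lips 16 to 22 mm above the seat, 14 mm apart at rest, flaring above to a mouth 38 mm wide, 43 mm above the seat. Green housings 52 to 72 mm from the seat along y, 30 mm high. Any figure yaw fits.
- jaw_left (a joint): Slide of the jaw on the holder's +y side, m: 0 shut (empty), growing outwards to 0.014; the other is its mirror image. Spring 2 N at rest plus 0.1 N per mm. The foot pressed down (5 to 15 N) spreads it to about 0.007; over the last 5 mm before the foot rests on the seat it snaps back to about 0.001, round the ankle.
Things that resemble listed ones, but are neither listed nor needed, are in the scene too. Of the things that look like the part that bears holder_seat, the larger one is meant.

How it is judged:
On the way:
1. the red figure stands fully home with the jaws shut round its ankle while the fingers still hold it (horizontal distance between figure_red and holder_seat below 0.012 m and z of figure_red in the frame of holder_seat between -0.004 and 0.005 m and angle between figure_red's own z axis and vertical below 0.17 rad and value of joint jaw_left below 0.006 m and contact force between the fingers and figure_red above 0.5 N), for 0.1 s.
At the end, for the whole second after the job is handed in: The red figure stands released and at rest in the holder: its underside within 12 mm sideways of the seat's centre and within 5 mm of the seat's height, upright within 10 degrees, the left jaw less than 4 mm open; the blue figure is upright within 10 degrees and within 30 mm of where it stood (horizontal distance between figure_red and holder_seat below 0.012 m and z of figure_red in the frame of holder_seat between -0.004 and 0.005 m and angle between each of figure_red, figure_blue's own z axis and vertical below 0.17 rad and value of joint jaw_left between -0.001 and 0.004 m and linear speed of figure_red below 0.02 m/s and contact force between the fingers and figure_red below 0.05 N and distance of figure_blue from where it was at the start of the episode below 0.03 m); the robot touches nothing.
It fails at once if the red figure is let go over the holder before it is home (more than 10 mm above the seat) (horizontal distance between figure_red and holder_seat below 0.03 m and z of figure_red in the frame of holder_seat between 0.01 and 0.1 m and contact force between the fingers and figure_red below 0.05 N).
It fails at once if the blue figure is moved by more than 30 mm or knocked over (distance of figure_blue from where it was at the start of the episode above 0.03 m or angle between figure_blue's own z axis and vertical above 0.35 rad).
It also fails if it takes over 45 s, if anything falls off the work surface, if the arm or the gripper's body presses on something with over 40 N, if the wrist force passes 120 N, or if a joint passes its speed limit or range.

## Working session

There is one attempt and no reset: what is moved stays moved. The work goes in short steps, Python scripts to look and compute and a shell command to move; the robot and the scene stay as the last step left them, time stands still between calls to the robot, and variables do not carry over. Pictures are saved under pics/ and viewed, and the job is handed in when it is done.

```bash
mkdir -p pics
cat > h.py <<'E'
import numpy as np, cv2
from plant import manip
def cam(n):
    m=manip.camera_model(n); R,_=cv2.Rodrigues(np.array(m['rvec'],float)); t=np.array(m['tvec'],float).ravel(); return m,R,t
def ray(n,u,v):
    m,R,t=cam(n); d=np.array([(u-m['cx'])/m['fx'],(v-m['cy'])/m['fy'],1.]); return -R.T@t, R.T@d
def onz(n,u,v,z):
    o,d=ray(n,u,v); return o+d*(z-o[2])/d[2]
def proj(n,p):
    m,R,t=cam(n); c=R@np.array(p,float)+t; return np.array([m['fx']*c[0]/c[2]+m['cx'],m['fy']*c[1]/c[2]+m['cy']])
def tri(a,b):
    (o1,d1),(o2,d2)=ray(*a),ray(*b); A=np.stack([d1,-d2],1); s=np.linalg.lstsq(A,o2-o1,rcond=None)[0]
    p,q=o1+d1*s[0],o2+d2*s[1]; return (p+q)/2, np.linalg.norm(p-q)
E
python3 - <<'E'
from h import *
s=manip.state(); print({k:np.round(v,3) for k,v in s.items()}, manip.grasp_offset)
for n in ['side','top','wrist']: cv2.imwrite(f'pics/{n}0.png',manip.grab_frame(n)); 
for n in ['side','top']:
    m,R,t=cam(n); print(n,m, -R.T@t)
print(manip.camera_model('wrist'))
E
```

```text
{'time': np.float64(0.0), 'joint_pos': array([ 1.151,  0.053,  1.614, -0.   ,  1.476, -0.119]), 'joint_vel': array([-0.001, -0.001, -0.   ,  0.001, -0.001,  0.   ]), 'joint_efforts': array([ 1.0000e-03, -3.9368e+01, -3.7018e+01, -0.0000e+00,  7.0000e-03,
       -0.0000e+00]), 'tool_pos': array([0.185, 0.596, 0.23 ]), 'tool_rot': array([-0.698,  0.7  , -0.106,  0.106]), 'contact_force': array([-0.067,  0.36 , -0.693]), 'ft_torque': array([ 0.036, -0.011,  0.044]), 'gripper_width': np.float64(0.994)} -0.0187
side {'fx': 446.9806548058663, 'fy': 446.9806548058663, 'cx': 276.66581424159807, 'cy': 203.56876225348793, 'rvec': array([ 2.37233016, -0.36520977,  0.1307604 ]), 'tvec': array([-0.54196486,  0.15429162,  0.7568839 ])} [ 0.40396903 -0.54479158  0.65606113]
top {'fx': 387.30543833879005, 'fy': 387.30543833879005, 'cx': 281.3865457675387, 'cy': 207.82129958780607, 'rvec': array([ 2.14341763, -2.18584029,  0.09428426]), 'tvec': array([0.01758392, 0.54520346, 0.66406581])} [ 0.47690344 -0.00083203  0.71491385]
{'fx': 325.19226210127806, 'fy': 325.19226210127806, 'cx': 280.49926842156367, 'cy': 201.3782422321496, 'mount': array([[-3.05014895e-04,  9.57656280e-01,  2.87913800e-01,
        -7.36427693e-02],
       [ 7.13398727e-05, -2.87913792e-01,  9.57656329e-01,
        -1.43633619e-01],
       [ 9.99999951e-01,  3.12639179e-04,  1.94989179e-05,
        -1.70888318e-04],
       [ 0.00000000e+00,  0.00000000e+00,  0.00000000e+00,
         1.00000000e+00]])}
```

View pics/side0.png

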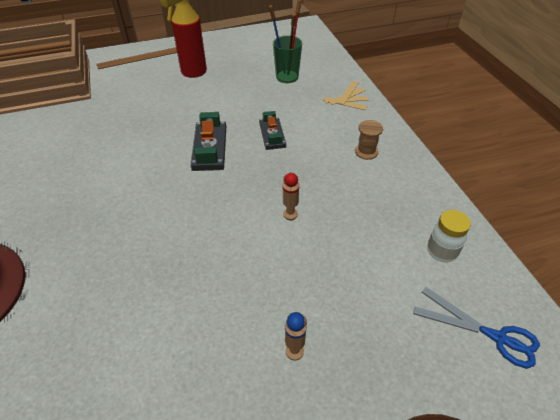

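View pics/top0.png

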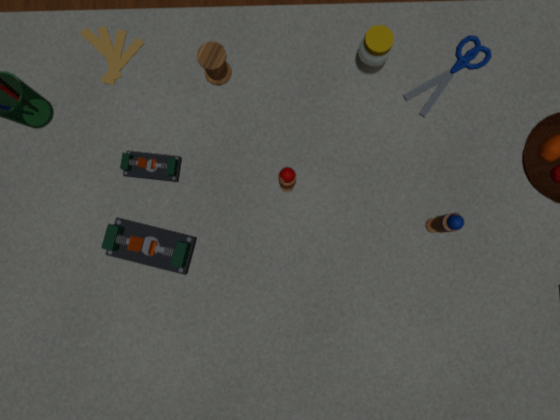

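View pics/wrist0.png

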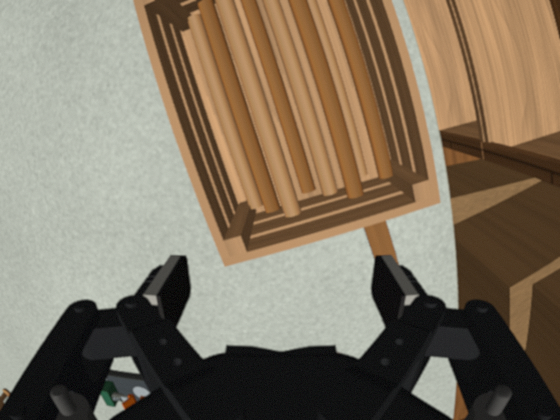

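Run:
```python
from h import *
S=cv2.imread('pics/side0.png');T=cv2.imread('pics/top0.png')
def blob(im,lo,hi,box,name):
    x0,y0,x1,y1=box; h=cv2.cvtColor(im,cv2.COLOR_BGR2HSV)[y0:y1,x0:x1]
    m=cv2.inRange(h,lo,hi)
    if lo[0]==0 and hi[0]<8: m|=cv2.inRange(h,(172,)+lo[1:],(180,)+hi[1:])
    n,l,s,c=cv2.connectedComponentsWithStats(m)
    for i in range(1,n):
        if s[i,4]>12: print(name,np.round(c[i]+[x0,y0],1),s[i]+[x0,y0,0,0,0])
red=((0,150,60),(6,255,255)); blue=((105,150,50),(130,255,255)); org=((5,150,80),(16,255,255)); grn=((60,80,20),(95,255,255))
blob(S,*red,(275,165,310,225),'Sred');blob(T,*red,(270,160,305,195),'Tred')
blob(S,*blue,(275,305,315,365),'Sblue');blob(T,*blue,(420,205,470,240),'Tblue')
blob(S,*org,(185,105,235,175),'Sorg');blob(T,*org,(95,210,205,280),'Torg')
blob(S,*grn,(185,105,235,175),'Sgrn');blob(T,*grn,(95,210,205,280),'Tgrn')
a=cv2.resize(T[210:280,95:205],None,fx=5,fy=5,interpolation=3); b=cv2.resize(S[105:175,185:235],None,fx=5,fy=5,interpolation=3)
cv2.imwrite('pics/c1.png',np.hstack([a[:350],b[:350]]))
a=cv2.resize(T[155:195,267:307],None,fx=8,fy=8,interpolation=3); b=cv2.resize(S[165:225,270:310],None,fx=6,fy=6,interpolation=3)
c=np.zeros((360,600,3),np.uint8);c[:320,:320]=a;c[:,340:580]=b;cv2.imwrite('pics/c2.png',c)
```

```text
Sred [290.6 179.5] [284 173  14  14 146]
Sred [290.2 191.1] [284 189  14   5  31]
Tred [287.1 174.6] [279 168  16  15 173]
Sblue [295.5 321.4] [287 313  17  18 242]
Tblue [456.  222.1] [450 216  14  14 149]
Sorg [206.9 127.5] [200 121  14  14 156]
Sorg [207. 138.] [202 137  11   4  30]
Torg [134.5 243.4] [128 237  14  13 139]
Torg [152.8 248.3] [150 242   7  14  41]
Sgrn [210.9 117.5] [200 112  20  15 157]
Sgrn [205.8 154.6] [195 147  22  16 330]
Tgrn [110.7 236.9] [102 225  22  26 304]
Tgrn [179.5 254. ] [170 241  21  27 343]
```

View pics/c1.png

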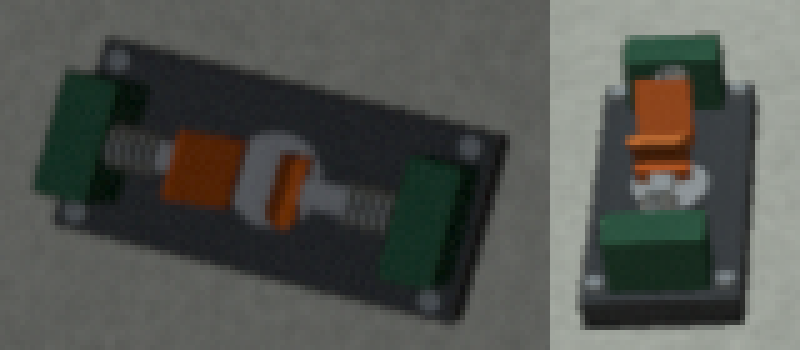

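View pics/c2.png

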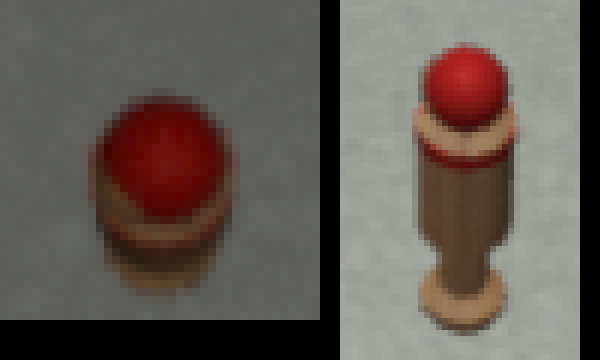

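Run:
```python
from h import *
print('head',tri(('side',290.7,179.5),('top',287.4,174.6)), onz('top',287.4,174.6,.099), onz('side',290.7,179.5,.099))
print('foot side',onz('side',270+122/6.,165+300/6.,.007))
print('blue',tri(('side',295.5,321.4),('top',456,222)))
b=np.array([[118,62],[470,147],[73,212],[430,300]])/5+[95,210]
P=np.array([onz('top',*q,.019) for q in b]);print(P.round(4),P.mean(0))
print('yaw axes',np.arctan2(*(P[0]-P[1])[[1,0]]),np.arctan2(*(P[2]-P[3])[[1,0]]), 'len',np.linalg.norm(P[0]-P[1]),np.linalg.norm(P[0]-P[2]))
print('disc',onz('top',95+279/5,210+180/5,.018), )
print('side bolts',[onz('side',185+x/5,105+y/5,.019).round(4) for x,y in [(593-550,283),(725-550,278)]])
from scipy.spatial.transform import Rotation as R
q=manip.state()['tool_rot'];print(R.from_quat(q,scalar_first=True).as_matrix().round(3))
```

```text
head (array([ 0.59256214, -0.00473371,  0.09940297]), np.float64(0.0015029370677154368)) [ 0.59188188 -0.00462058  0.099     ] [ 0.59347573 -0.00432462  0.099     ]
foot side [ 0.59292706 -0.00787151  0.007     ]
blue (array([ 0.51075713, -0.26953133,  0.1000977 ]), np.float64(0.001383345371698476))
[[0.5257 0.3019 0.019 ]
 [0.4926 0.1741 0.019 ]
 [0.4721 0.317  0.019 ]
 [0.4385 0.1881 0.019 ]] [0.48221376 0.24527199 0.019     ]
yaw axes 1.3174185990517284 1.3156600080043157 len 0.13210828805116406 0.055712883840078685
disc [0.48211066 0.2431766  0.018     ]
side bolts [array([0.4413, 0.1883, 0.019 ]), array([0.4956, 0.1741, 0.019 ])]
[[ 0.955 -0.001  0.296]
 [-0.296 -0.002  0.955]
 [-0.    -1.    -0.002]]
```

Candidates: for the figure, the red-headed one (side 291,195; top 287,175) against the blue one (side 295,335; top 445,223). The brown spool (side 369,139) and red bottle (side 190,45) are ruled out. For the holder, the larger one (side 209,141; top 150,246) against the small copy (side 272,130; top 151,165). The crops confirm the red ball head and collar, and the larger holder with its disc and orange jaws.

I put the red figure at about (0.593, -0.005) and the seat at about (0.483, 0.245), with yaw about -0.254. I'll turn the tool -87° so the fingers open along the holder's x, clear of its jaws.

```bash
python3 -m jog '{"offset":[[0.4,-0.6,0],[0.4,-0.6,0],[0.4,-0.6,0],[0.4,-0.6,0],[0.4,-0.6,0],[0.4,-0.6,0],[0.4,-0.6,0],[0.4,-0.6,0],[0.4,-0.6,0],[0.4,-0.6,0],[0.4,-0.6,0],[0.4,-0.6,0]],"angular":[[0,0,-0.75],[0,0,-0.75],[0,0,-0.75],[0,0,-0.75],[0,0,-0.75],[0,0,-0.75],[0,0,-0.75],[0,0,-0.75],[0,0,-0.75],[0,0,-0.75],[0,0,-0.75],[0,0,-0.75]],"jaw":[85,85,85,85,85,85,85,85,85,85,85,85]}'
python3 -m jog '{"offset":[[0.4,-0.6,0],[0.4,-0.6,0],[0.4,-0.6,0],[0.4,-0.6,0],[0.4,-0.6,0],[0.4,-0.6,0],[0.4,-0.6,0],[0.4,-0.6,0],[0,0,0],[0,0,0]],"angular":[[0,0,-0.75],[0,0,-0.75],[0,0,-0.75],[0,0,-0.75],[0,0,-0.75],[0,0,-0.75],[0,0,-0.75],[0,0,-0.3],[0,0,0],[0,0,0]],"jaw":[85,85,85,85,85,85,85,85,85,85]}'
cat >> h.py <<'E'
from scipy.spatial.transform import Rotation as Ro
def wpose():
    s=manip.state(); return np.array(s['tool_pos']),Ro.from_quat(s['tool_rot'],scalar_first=True).as_matrix()
def wray(pose,u,v):
    p,R=pose; m=manip.camera_model('wrist'); M=np.array(m['mount']); dx,dy=(u-m['cx'])/m['fx'],(v-m['cy'])/m['fy']; th=np.hypot(dx,dy)
    d=np.array([np.sin(th)*dx/th,np.sin(th)*dy/th,np.cos(th)]); return p+R@M[:3,3], R@M[:3,:3]@d
def wonz(pose,u,v,z):
    o,d=wray(pose,u,v); return o+d*(z-o[2])/d[2]
E
python3 - <<'E'
from h import *
P=wpose();im=manip.grab_frame('wrist');cv2.imwrite('pics/w1.png',im);np.savez('w1.npz',p=P[0],R=P[1]);print(P)
h=cv2.cvtColor(im,cv2.COLOR_BGR2HSV);m=cv2.inRange(h,(0,150,60),(6,255,255))|cv2.inRange(h,(172,150,60),(180,255,255))
n,l,s,c=cv2.connectedComponentsWithStats(m)
for i in range(1,n):
    if s[i,4]>60: print(s[i],c[i],wonz(P,*c[i],.099))
E
```

```text
time: 1.35
tool_pos: [0.4256, 0.2355, 0.2311]
tool_rot: [-0.574, 0.574, -0.413, 0.413]
contact_force: [0.3, -0.1, 0.4]
gripper_width: 0.994
time: 2.35
tool_pos: [0.585, -0.0035, 0.2306]
tool_rot: [0.432, -0.433, 0.56, -0.559]
contact_force: [-0.1, -0.1, -0.1]
gripper_width: 1.0
(array([ 0.58499141, -0.00349228,  0.23064837]), array([[-2.51956401e-01, -1.39532955e-03,  9.67737581e-01],
       [-9.67738563e-01,  5.86147265e-04, -2.51955812e-01],
       [-2.15675346e-04, -9.99998855e-01, -1.49799777e-03]]))
[274 177  29  28 571] [288.76707531 191.19964974] [ 0.59144416 -0.00545819  0.099     ]
[  0 243  14  62 547] [  5.31261426 279.30347349] [ 0.1942592  -0.02572205  0.099     ]
```

View pics/w1.png

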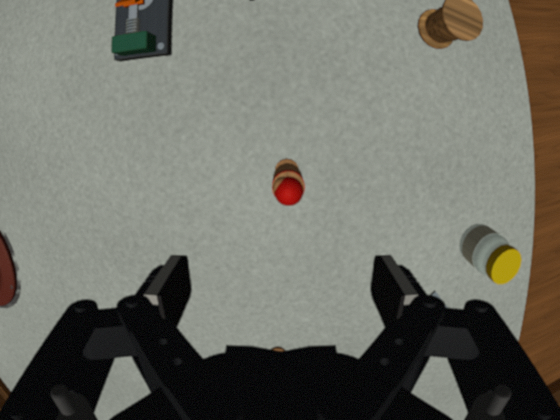

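```bash
python3 -m jog '{"offset":[[0.14,-0.03,0],[0,0,-0.3],[0,0,-0.4],[0,0,-0.4],[0,0,-0.5],[0,0,-0.5],[0,0,-0.5],[0,0,-0.4],[0,0,-0.4],[0,0,-0.21],[0,0,0],[0,0,0]],"angular":[[0,0,0],[0,0,0],[0,0,0],[0,0,0],[0,0,0],[0,0,0],[0,0,0],[0,0,0],[0,0,0],[0,0,0],[0,0,0],[0,0,0]],"jaw":[85,85,85,85,85,85,85,85,85,85,85,85]}'
python3 - <<'E'
from h import *
for n in ['wrist','side']: cv2.imwrite(f'pics/{n}2.png',manip.grab_frame(n))
E
```

```text
time: 3.6
tool_pos: [0.5923, -0.0043, 0.0511]
tool_rot: [-0.433, 0.433, -0.559, 0.559]
contact_force: [0.3, 0.8, 0.7]
gripper_width: 0.993
```

View pics/wrist2.png

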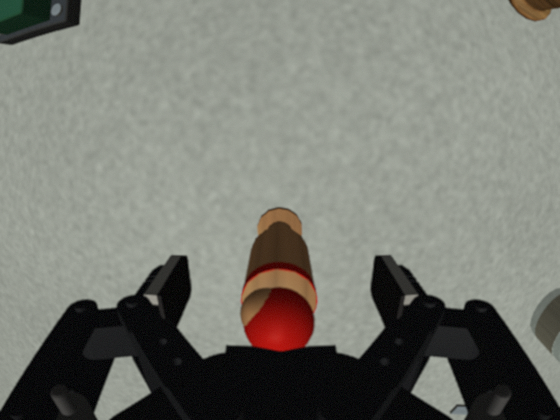

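View pics/side2.png

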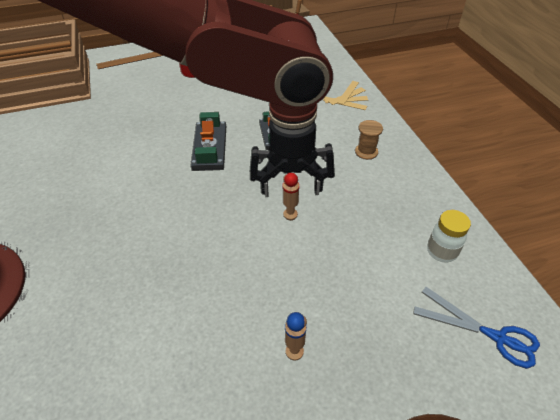

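```bash
python3 - <<'E'
from h import *
P=wpose()
print(wonz(P,280,320,.099),P[0])
E
python3 -m jog '{"offset":[[0,0,0],[0,0,0],[0,0,0],[0,0,0],[0,0,0],[0,0,0],[0,0,0],[0,0,0],[0,0,0],[0,0,0]],"angular":[[0,0,0],[0,0,0],[0,0,0],[0,0,0],[0,0,0],[0,0,0],[0,0,0],[0,0,0],[0,0,0],[0,0,0]],"jaw":[20,20,20,20,20,20,20,20,20,20]}'
python3 - <<'E'
from h import *
for n in ['wrist']: cv2.imwrite(f'pics/{n}3.png',manip.grab_frame(n))
E
```

```text
[ 0.59231662 -0.00585728  0.099     ] [ 0.59318317 -0.00455302  0.05222254]
time: 4.7
tool_pos: [0.5925, -0.0046, 0.0513]
tool_rot: [-0.433, 0.433, -0.559, 0.559]
contact_force: [-0.5, -0.3, 3.7]
gripper_width: 0.335
```

View pics/wrist3.png

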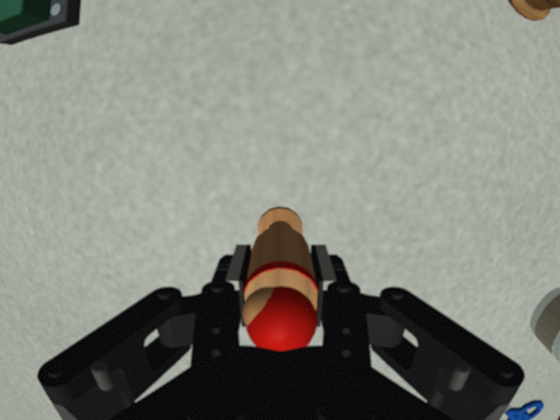

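```bash
python3 -m jog '{"offset":[[0,0,0.2],[0,0,0.3],[0,0,0.4],[0,0,0.4],[0,0,0.4],[0,0,0.3],[0,0,0.2],[0,0,0]],"angular":[[0,0,0],[0,0,0],[0,0,0],[0,0,0],[0,0,0],[0,0,0],[0,0,0],[0,0,0]],"jaw":[20,20,20,20,20,20,20,20]}'
python3 -m jog '{"offset":[[-0.1,0.2,0],[-0.2,0.5,0],[-0.22,0.5,0],[-0.22,0.5,0],[-0.22,0.5,0],[-0.22,0.5,0],[-0.22,0.5,0],[-0.22,0.5,0],[-0.22,0.5,0],[-0.22,0.5,0],[-0.22,0.5,0],[-0.1,0.3,0]],"angular":[[0,0,0],[0,0,0],[0,0,0],[0,0,0],[0,0,0],[0,0,0],[0,0,0],[0,0,0],[0,0,0],[0,0,0],[0,0,0],[0,0,0]],"jaw":[20,20,20,20,20,20,20,20,20,20,20,20]}'
python3 -m jog '{"offset":[[0,0,0],[0,0,0],[0,0,0]],"angular":[[0,0,0],[0,0,0],[0,0,0]],"jaw":[20,20,20]}'
python3 - <<'E'
from h import *
for n in ['wrist','side','top']: cv2.imwrite(f'pics/{n}4.png',manip.grab_frame(n))
S=cv2.imread('pics/side4.png');T=cv2.imread('pics/top4.png')
cv2.imwrite('pics/c4.png',np.hstack([cv2.resize(T[200:290,90:210],None,fx=3.33,fy=5),cv2.resize(S[60:180,160:260],(400,450))])[:, :800])
print(wpose()[0])
E
```

```text
time: 5.55
tool_pos: [0.5931, -0.0047, 0.1629]
tool_rot: [-0.434, 0.432, -0.558, 0.56]
contact_force: [0.6, -0.1, -0.5]
gripper_width: 0.337
time: 6.75
tool_pos: [0.4709, 0.2719, 0.1591]
tool_rot: [0.432, -0.434, 0.559, -0.558]
contact_force: [-0.2, -0.1, -0.3]
gripper_width: 0.332
time: 7.05
tool_pos: [0.4734, 0.2696, 0.1604]
tool_rot: [-0.432, 0.433, -0.559, 0.56]
contact_force: [0.1, -0.1, -0.2]
gripper_width: 0.33
[0.47356084 0.26965255 0.16075319]
```

View pics/wrist4.png

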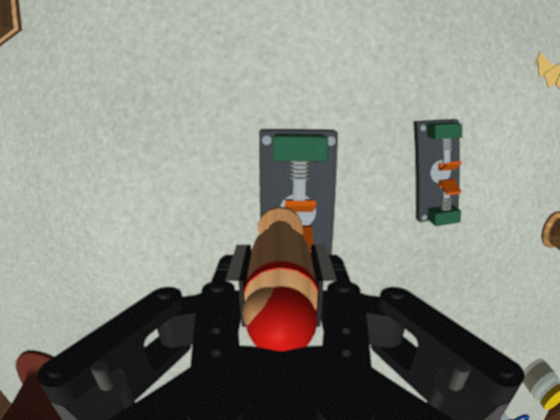

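View pics/side4.png

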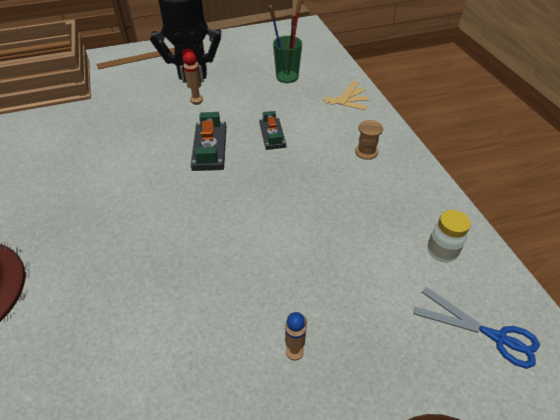

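View pics/top4.png

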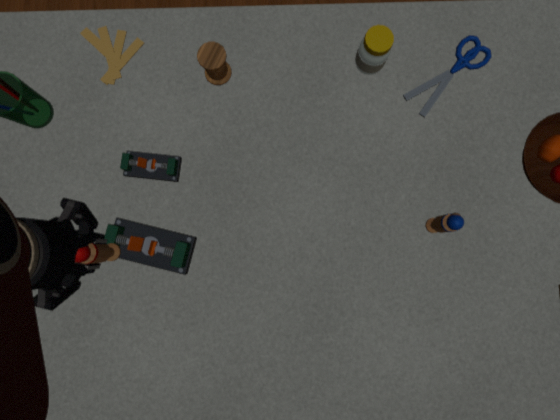

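Run:
```python
from h import *
P=wpose();im=manip.grab_frame('wrist')
a=cv2.resize(im[120:260,250:350],None,fx=5,fy=4,interpolation=3);cv2.imwrite('pics/c5.png',a)
for q in [(267,140),(332,140)]: print(wonz(P,*q,.019))
print(wonz(P,298,212,.018))
print('fig',wonz(P,280,320,P[0][2]+.048),wonz(P,280,220,P[0][2]-.045),P[0])
```

```text
[0.47277524 0.31487409 0.019     ]
[0.52841278 0.30082877 0.019     ]
[0.48314001 0.24307001 0.018     ]
fig [0.47304573 0.26925593 0.20875319] [0.47413441 0.27411792 0.11575319] [0.47356084 0.26965255 0.16075319]
```

View pics/c5.png

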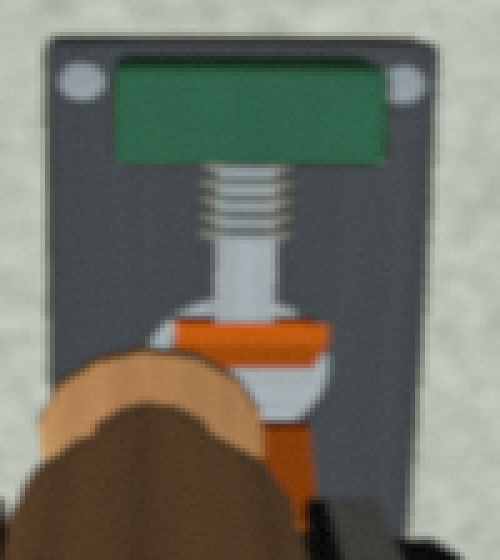

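```bash
python3 -m jog '{"offset":[[0.1,-0.25,0],[0.1,-0.24,0],[0,0,-0.3],[0,0,-0.3],[0,0,0],[0,0,0]],"angular":[[0,0,0],[0,0,0],[0,0,0],[0,0,0],[0,0,0],[0,0,0]],"jaw":[20,20,20,20,20,20]}'
python3 - <<'E'
from h import *
P=wpose();print(P[0])
I={n:manip.grab_frame(n) for n in ['wrist','side','top']}
for n in I: cv2.imwrite(f'pics/{n}6.png',I[n])
S,T,W=I['side'],I['top'],I['wrist']
cv2.imwrite('pics/c6.png',np.hstack([cv2.resize(T[205:285,70:205],(400,237)),cv2.resize(S[70:175,170:250],(180,237))]))
cv2.imwrite('pics/c7.png',cv2.resize(np.hstack([S[70:180,160:260],T[200:310,90:210]]),None,fx=3.5,fy=3.5,interpolation=3))
print('edge',wonz(P,280,207,P[0][2]-.0443)-P[0], 'dir',-P[1][:,0])
E
```

```text
time: 7.85
tool_pos: [0.4822, 0.2458, 0.1293]
tool_rot: [0.432, -0.434, 0.56, -0.559]
contact_force: [-0.8, -0.3, 0.2]
gripper_width: 0.338
[0.48223287 0.24578196 0.12926928]
edge [ 0.00262446  0.01281806 -0.0443    ] dir [ 0.25075918  0.96804847 -0.00141411]
```

View pics/wrist6.png

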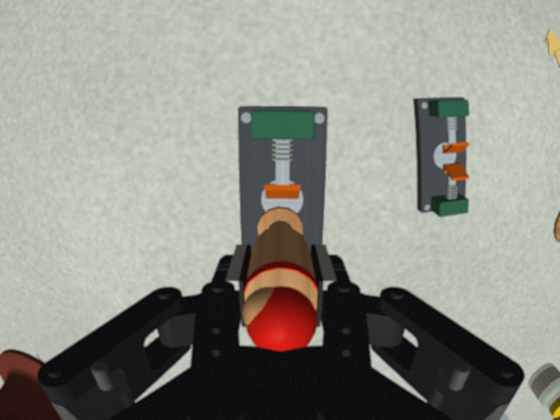

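View pics/c7.png

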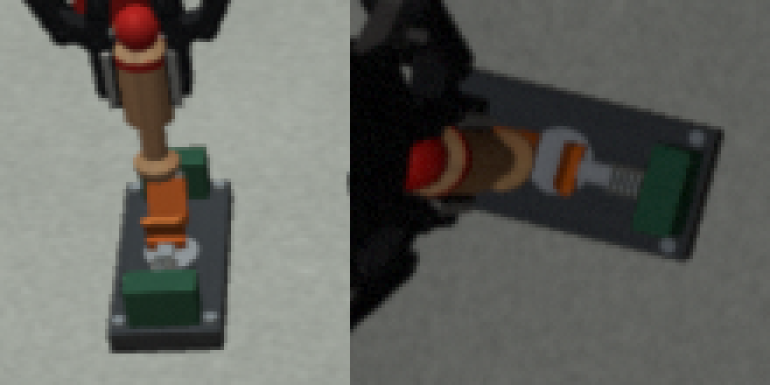

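```bash
python3 -m jog '{"offset":[[0.03,0,-0.1],[0,0,-0.1],[0,0,-0.1],[0,0,-0.1],[0,0,-0.1],[0,0,-0.1],[0,0,0],[0,0,0]],"angular":[[0,0,0],[0,0,0],[0,0,0],[0,0,0],[0,0,0],[0,0,0],[0,0,0],[0,0,0]],"jaw":[20,20,20,20,20,20,20,20]}'
python3 - <<'E'
from h import *
P=wpose();print(P[0])
I={n:manip.grab_frame(n) for n in ['side','top']}
S,T=I['side'],I['top']
cv2.imwrite('pics/c8.png',cv2.resize(np.hstack([S[70:180,160:260],T[200:310,90:210]]),None,fx=3.5,fy=3.5,interpolation=3))
E
```

```text
time: 8.8
tool_pos: [0.4845, 0.2457, 0.1006]
tool_rot: [0.432, -0.433, 0.559, -0.559]
contact_force: [-1.3, -0.8, -0.7]
gripper_width: 0.335
[0.48448689 0.24573104 0.10056503]
```

View pics/c8.png

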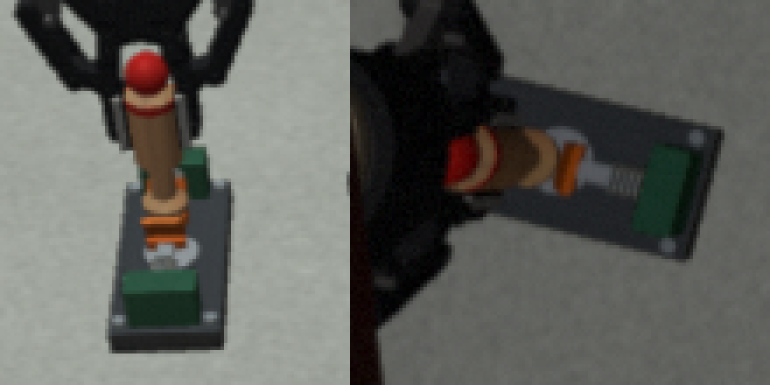

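```bash
python3 -m jog '{"offset":[[0,0,-0.1],[0,0,-0.1],[0,0,0],[0,0,0]],"angular":[[0,0,0],[0,0,0],[0,0,0],[0,0,0]],"jaw":[20,20,20,20]}'
python3 -m jog '{"offset":[[0,0,-0.1],[0,0,-0.1],[0,0,0],[0,0,0]],"angular":[[0,0,0],[0,0,0],[0,0,0],[0,0,0]],"jaw":[20,20,20,20]}'
```

```text
time: 9.3
tool_pos: [0.4854, 0.246, 0.0911]
tool_rot: [-0.433, 0.432, -0.559, 0.56]
contact_force: [1.9, -0.5, 2.0]
gripper_width: 0.333
time: 9.7
tool_pos: [0.4841, 0.2457, 0.0799]
tool_rot: [0.432, -0.433, 0.559, -0.559]
contact_force: [1.8, -1.0, -1.9]
gripper_width: 0.335
```

Run:
```python
from h import *
P=wpose();print(P[0],manip.state()['contact_force'])
I={n:manip.grab_frame(n) for n in ['side','top','wrist']}
S,T=I['side'],I['top']
cv2.imwrite('pics/c9.png',cv2.resize(np.hstack([S[70:180,160:260],T[200:310,90:210]]),None,fx=3.5,fy=3.5,interpolation=3))
cv2.imwrite('pics/w9.png',I['wrist'])
```

```text
[0.48413987 0.24569694 0.07990669] [ 1.84003663 -0.99989038 -1.89468189]
```

View pics/c9.png

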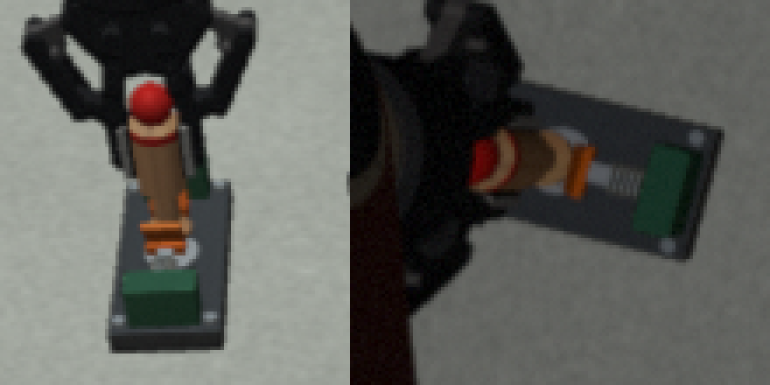

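View pics/w9.png

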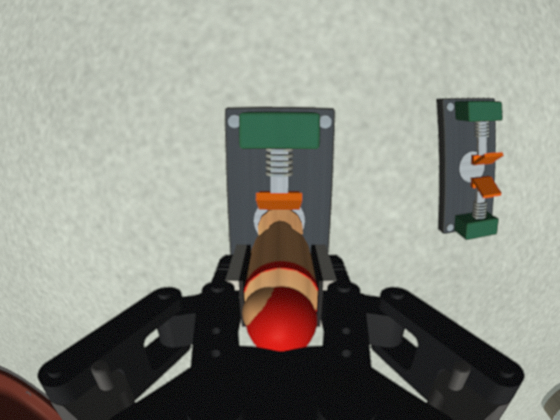

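```bash
python3 -m jog '{"offset":[[0,0,-0.1],[0,0,-0.08],[0,0,-0.04],[0,0,0],[0,0,0],[0,0,0]],"angular":[[0,0,0],[0,0,0],[0,0,0],[0,0,0],[0,0,0],[0,0,0]],"jaw":[20,20,20,20,20,20]}'
python3 - <<'E'
from h import *
P=wpose();print(P[0],manip.state()['contact_force'])
I={n:manip.grab_frame(n) for n in ['side','top','wrist']}
S,T=I['side'],I['top']
cv2.imwrite('pics/c10.png',cv2.resize(np.hstack([S[70:180,160:260],T[200:310,90:210]]),None,fx=3.5,fy=3.5,interpolation=3))
cv2.imwrite('pics/w10.png',I['wrist'])
E
```

```text
time: 10.45
tool_pos: [0.4841, 0.2457, 0.0693]
tool_rot: [0.432, -0.433, 0.559, -0.559]
contact_force: [-1.7, -2.0, -0.2]
gripper_width: 0.337
[0.48406792 0.24567511 0.06930461] [-1.70764265 -2.01866688 -0.21553448]
```

View pics/c10.png

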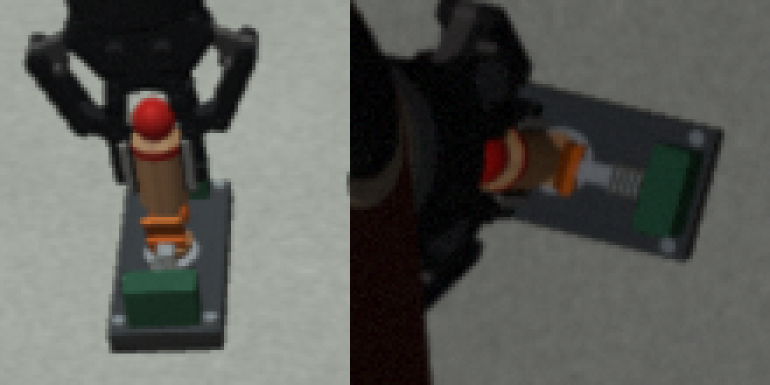

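View pics/w10.png

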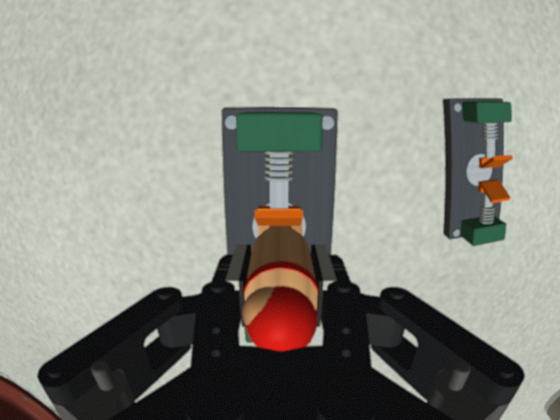

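Both views show the jaws closed round the ankle again. I'll press slightly further to confirm the foot is on the seat.

```bash
python3 -m jog '{"offset":[[0,0,-0.02],[0,0,0],[0,0,0]],"angular":[[0,0,0],[0,0,0],[0,0,0]],"jaw":[20,20,20]}'
python3 -m jog '{"offset":[[0,0,-0.02],[0,0,0],[0,0,0]],"angular":[[0,0,0],[0,0,0],[0,0,0]],"jaw":[20,20,20]}'
```

```text
time: 10.9
tool_pos: [0.4847, 0.246, 0.0692]
tool_rot: [0.433, -0.433, 0.559, -0.559]
contact_force: [-3.3, -2.0, 4.0]
gripper_width: 0.339
time: 11.2
tool_pos: [0.4849, 0.2461, 0.0692]
tool_rot: [0.433, -0.433, 0.559, -0.559]
contact_force: [-5.7, -2.3, 9.1]
gripper_width: 0.336
```

Home: z stays at 0.0692 while the force rises from 4 to 9 N. I'll relax slightly, hold, then release.

```bash
python3 -m jog '{"offset":[[0,0,0.02],[0,0,0],[0,0,0],[0,0,0],[0,0,0],[0,0,0],[0,0,0],[0,0,0],[0,0,0],[0,0,0]],"angular":[[0,0,0],[0,0,0],[0,0,0],[0,0,0],[0,0,0],[0,0,0],[0,0,0],[0,0,0],[0,0,0],[0,0,0]],"jaw":[20,20,20,85,85,85,85,85,85,85]}'
python3 - <<'E'
from h import *
I={n:manip.grab_frame(n) for n in ['side','wrist']}
cv2.imwrite('pics/c11.png',cv2.resize(np.hstack([I['side'][70:180,160:260],I['wrist'][200:310:,220:340]]),None,fx=3.5,fy=3.5,interpolation=3))
E
```

```text
time: 12.2
tool_pos: [0.4847, 0.2459, 0.0688]
tool_rot: [0.433, -0.433, 0.559, -0.559]
contact_force: [0.5, 0.0, 0.5]
gripper_width: 0.994
```

View pics/c11.png

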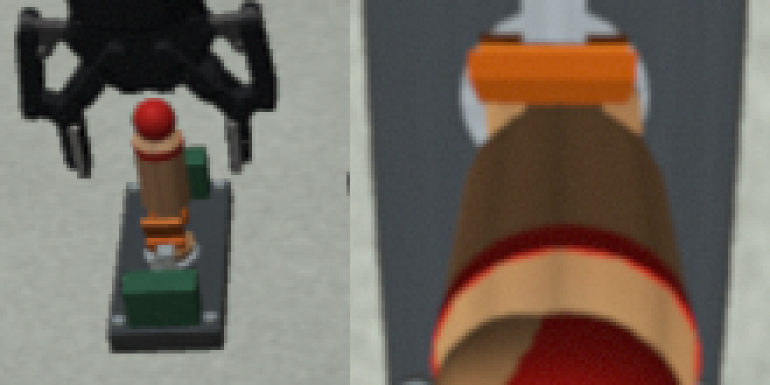

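```bash
python3 -m jog '{"offset":[[0,0,0.2],[0,0,0.3],[0,0,0.4],[0,0,0.4],[0,0,0.4],[0,0,0.4],[0,0,0.4],[0,0,0.4],[0,0,0.3],[0,0,0],[0,0,0],[0,0,0]],"angular":[[0,0,0],[0,0,0],[0,0,0],[0,0,0],[0,0,0],[0,0,0],[0,0,0],[0,0,0],[0,0,0],[0,0,0],[0,0,0],[0,0,0]],"jaw":[85,85,85,85,85,85,85,85,85,85,85,85]}'
python3 - <<'E'
from h import *
P=wpose()
I={n:manip.grab_frame(n) for n in ['side','top','wrist']}
cv2.imwrite('pics/side12.png',I['side'])
cv2.imwrite('pics/w12.png',I['wrist'])
def c(im,box,lo,hi):
    x0,y0,x1,y1=box;h=cv2.cvtColor(im,cv2.COLOR_BGR2HSV)[y0:y1,x0:x1];m=cv2.inRange(h,lo,hi)
    n,l,s,ce=cv2.connectedComponentsWithStats(m);i=1+s[1:,4].argmax();return s[i,:2]+s[i,2:4]/2-.5+[x0,y0]
r=c(I['side'],(185,80,230,130),(0,150,60),(6,255,255));print('red head',r,onz('side',*r,.117))
b=c(I['side'],(275,305,315,365),(105,150,50),(130,255,255));print('blue',b)
w=c(I['wrist'],(230,130,330,330),(0,170,60),(4,255,255));print('wrist head',w,wonz(P,*w,.117))
E
```

```text
time: 13.5
tool_pos: [0.484, 0.2457, 0.2275]
tool_rot: [0.432, -0.433, 0.559, -0.559]
contact_force: [-0.8, 0.3, -0.2]
gripper_width: 0.999
red head [203.5 103.5] [0.48696806 0.24754115 0.117     ]
blue [295.  321.5]
wrist head [282.  198.5] [0.48446702 0.24460007 0.117     ]
```

View pics/side12.png

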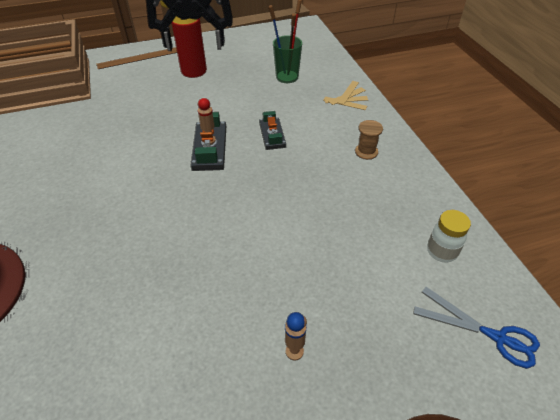

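View pics/w12.png

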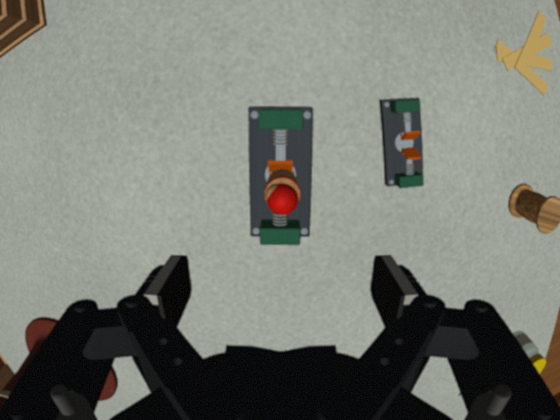

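The red figure stands upright in the larger holder: head at side (203,103), wrist (282,198). The blue one is unmoved at side (295,321), and the gripper is clear.

```bash
python3 -c "
from plant import manip; print(manip.job_done())"
```

```text
the job is handed in; nothing more can be done
None
```

The red figure is home in the larger holder and released, and the job was handed in after about 14 s of the 45 s allowed. I gripped it by the body, lowered it between the jaws, and saw them spread and then close again round the ankle. I kept hold while pressing to about 9 N. The height stayed at 69.2 mm, within 0.1 mm of what I had worked out for the foot on the seat. Then I opened the fingers and raised the gripper straight up.

**Last checks:**
- **Red figure:** it stands upright. The head is about 1 mm from the seat's estimated centre in the wrist view and about 4–5 mm in the side view. The two views disagree by about 4 mm, but both are within the 12 mm allowed.
- **Blue figure:** it is within a pixel of where it started in the side view.
- **Robot:** it touches nothing, and the wrist force is under 1 N.

**Not confirmed or not as planned:**
- I judged the jaw closing by eye, since its opening has no direct reading.
- I saw no clear insertion force. The readings during insertion stayed within about 2 N of zero.
- I overshot the holder by about 25 mm on the way over, while still high above it, and corrected this before lowering.

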